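# Load the threadlock caddy from the sloping rack

### The arm

A 7-joint arm with a two-finger parallel gripper is mounted at the origin on a cart in front of the work surface, level with it; the furniture and walls round the work are solid. World frame = base frame: x ahead of the robot, y to its left, z up, the work surface at z = 0. Lengths are in m, angles in rad, forces in N, time in s.
With the tool pointing down it reaches from about 0.4 to 0.75 m from the base axis. Payload 19.5 kg.
Tool frame: the origin (TCP) lies where the fingers leave the gripper's body, on its centre line; the fingertips stand 73 mm ahead of it and the grasp point (between the pads) lies 54 mm ahead of it (robot.grip_point_offset is the distance from the TCP to the grasp point, in m); z points along the fingers, y is the line along which they close (so a half turn about z gives the same grasp; the last joint's range is limited). The gripper opens to 85 mm and grips with 20 to 120 N. Pads are 22 mm wide; open, the fingers measure 114 mm over their backs; the gripper's body (76 mm by 85 mm) begins 54 mm behind the grasp point. The pads swing forward as they close: fully open they stand 13 mm farther back than shut.
Start: joints at [-1.389, 0.707, -0.028, 1.485, 0.022, 0.951, -0.075], TCP at [0.128, 0.561, 0.304] pointing down, gripper open.
Joint ranges: [-2.71, 2.71], [-0.32, 2.16], [-1.57, 1.52], [0, 2.45], [-1.46, 4.6], [0, 2.02], [-2.83, 2.83]. Speed limits (rad/s): [1.89, 1.89, 2.57, 2.57, 3.01, 3.01, 3.01].

### API

Orientations are given as a unit quaternion [w, x, y, z].
In Python, from workcell import robot gives the robot as it stands. The module is installed in compiled form; this text tells all that it offers.
- The arm moves only by the tool arm_command, never from a script. Its argument "rows" is a list of rows, each a list of 5 numbers: the shift along the tool's x, y, z in mm, then the turn about the tool's z in rad, then the opening in per cent of the stroke, from 0 (shut) to 100 (fully open). A call has 1 to 20 rows; each row is the pose to reach, as a shift and turn from the pose commanded when the call began, along the tool's axes at that moment; what a row does not reach only later rows make up. A row lasts 1/12 s, in which the tool goes at most 41.7 mm and 7.16 degrees, less where a joint would pass 70% of its speed; a pose out of reach is approached as far as the arm can. A call with a gripper value outside its range is refused whole. The fingers move at their own pace and stop on an object; the grip force is fixed at half the most. Time passes only in rows, so rows that repeat a pose let the fingers close. It gives the time, the measured TCP pose, the force, the opening and the grip force at its end, in the units of the state.
- robot.sense(): the state, without advancing time (a new reading comes with each control period).
- robot.read_camera(name): name is "scene" or "top"; returns a dict with "image" (400x640x3 uint8, red, green, blue), "mtx" (3x3 intrinsics, pixels), "D" ([k1, k2, p1, p2, k3] as OpenCV has them; the pictures are not rectified), "pose" (4x4, takes a point from camera to world coordinates). Camera axes: x right, y up, looking along -z (the intrinsics and any distortion apply to the point x, -y, -z); pixel columns grow to the right and rows downward; lengths in m; the calibration is good to about 2 mm. A picture is of the moment at which its call begins. There is no depth.
- robot.sign_off(): hands the job in; it is judged then, once.
The state is a dict: "clock": time; "joints": joint angles; "qvel": joint speeds; "joint_torque": joint torques, N m; "tcp_pos": TCP position; "tool_rot": TCP orientation; "force": force on the tool from outside, world axes, zero at the start; "moment": the same for the moment, N m; "width": finger opening in m; "finger_force": force on a finger pad.
Only numpy, scipy, OpenCV 4.12 (cv2) and the standard library are available. Lean on these libraries where they do the work, as an engineer would, in place of code of your own. Each camera call takes 0.05 s, during which the arm holds its last target. There are 200 camera calls.

### The job

Take the three red bottles from the sloping rack and stand them upright in the blue divided caddy, one in each cell that has a yellow pad, setting them down rather than dropping them. When all three are in, swing the caddy's carry handle fully upright, ready for carrying, and let go. Leave the other things in the caddy and on the bench where they are.

Things in the scene. Friction and masses are not known exactly. Their poses are not given: they have to be found in the camera images.
- bottle_1: red bottle, black cap (three alike), 118 mm tall, 50-110 g; flat body 26 mm thick (own x), 40 mm wide (own y), to 84 mm; cap 18 mm across, 84-118 mm. Origin: centre of foot; z: long axis to the cap. Starts leaning 32 deg in a rack pocket, flat sides facing along the rack, lowest 40 mm in the pocket; comes out along its axis. Grip the flat sides about 70 mm above the foot
- bottle_2: red bottle, black cap (three alike), 118 mm tall, 50-110 g; flat body 26 mm thick (own x), 40 mm wide (own y), to 84 mm; cap 18 mm across, 84-118 mm. Origin: centre of foot; z: long axis to the cap. Starts leaning 32 deg in a rack pocket, flat sides facing along the rack, lowest 40 mm in the pocket; comes out along its axis. Grip the flat sides about 70 mm above the foot
- bottle_3: red bottle, black cap (three alike), 118 mm tall, 50-110 g; flat body 26 mm thick (own x), 40 mm wide (own y), to 84 mm; cap 18 mm across, 84-118 mm. Origin: centre of foot; z: long axis to the cap. Starts leaning 32 deg in a rack pocket, flat sides facing along the rack, lowest 40 mm in the pocket; comes out along its axis. Grip the flat sides about 70 mm above the foot
- pad_1: flat yellow pad, 62 x 62 x 3 mm, fixed on the floor of an empty cell of the caddy: a bottle belongs on each yellow pad. Origin: centre of its underside (4 mm above the bench), z up, x and y along the caddy's; top face at +3 mm
- pad_2: flat yellow pad, 62 x 62 x 3 mm, fixed on the floor of an empty cell of the caddy: a bottle belongs on each yellow pad. Origin: centre of its underside (4 mm above the bench), z up, x and y along the caddy's; top face at +3 mm
- pad_3: flat yellow pad, 62 x 62 x 3 mm, fixed on the floor of an empty cell of the caddy: a bottle belongs on each yellow pad. Origin: centre of its underside (4 mm above the bench), z up, x and y along the caddy's; top face at +3 mm
- caddy: blue divided caddy, fixed, 152 (x) x 226 (y) x 50 mm high, 4 mm floor and walls; 2 x 3 cells, 70 mm square inside, centres at x = -37, 37 and y = -74, 0, 74 mm. The cell at (37, 74) always holds a tape roll; of the others one holds a tin, one a wooden knob, three a yellow pad, which varies. A big yellow crate, 220 mm high, stands behind it to the left. Origin: centre of its underside, z up
- carry_handle (a joint): hinge of the caddy's carry handle: 0 = upright against its stop, positive = folded towards the caddy's +y side (starts 1.3 to 1.45 rad, nearly level; limit 1.5). Stiff: stays where it is left, about 2 to 3 N at the grip swings it. Its side arms, 8 mm thick, run outside the caddy at x = -87 and 87 mm
- handle_grip (a point): middle of the handle's black grip, a round bar 20 mm thick and 110 mm long, parallel to the caddy's x axis, 165 mm from the hinge line; free to turn in the fingers as the handle swings
- handle_hinge (a point): middle of the handle's hinge line, which runs along the caddy's x axis 70 mm above the bench over the caddy's centre. At angle q the grip lies 165 sin(q) mm towards the caddy's +y and 165 cos(q) mm above this point
- rack: sloping bottle rack fixed on the bench, light-metal base 110 (x) x 216 (y) mm, three grey pockets 85 mm apart along its y, 40 mm deep, inside 48 x 34 mm, axes leaning 32 degrees from vertical towards its +x side (roughly away from the robot). Origin: centre of its underside, z up
- tin: low round tin with green lid, 63 mm across, 31 mm high, standing in one cell of the caddy; stays there. Origin: centre of its underside
- wooden_knob: turned wooden knob, 58 mm across, 50 mm high, fixed in one cell of the caddy. Origin: centre of its underside
- tape_roll: small white tape roll with red core, 54 mm across, 14 mm high, fixed in the far left cell of the caddy; stays there. Origin: centre of its underside
- spray_can: standing aerosol can, 66 mm across, 221 mm tall, at the back; bystander. Origin: centre of its underside
- red_screwdriver: screwdriver with red handle, 29 x 221 x 33 mm, long along its y, lying at the left front; bystander. Origin: centre of its underside
- spanner: steel spanner, 34 x 212 x 8 mm, long along its y, fixed, lying in front of the rack; bystander. Origin: centre of its underside
Mind the look-alikes: they are no part of the job. Leave any white look-alike of the bottle_2 alone.

How it is judged:
By the outcome, as a careful person would: the job done as asked, in the order asked, and still so for the second after the job is handed in, with the robot touching nothing.
It also fails if it takes over 72 s, if anything falls off the work surface, if the arm or the gripper's body presses on something with over 40 N, if the wrist force passes 120 N, or if a joint passes its speed limit or range.

## Working session

There is one attempt and no reset: what is moved stays moved. The work goes in short steps, Python scripts to look and compute and a tool call to move; the robot and the scene stay as the last step left them, time stands still between calls to the robot, and variables do not carry over. Pictures are saved under pics/ and viewed, at most 10 in all, crops included, and the job is handed in when it is done.

Besides the shell and the picture viewer there is one more tool, called after "Call:" in YAML: its name, and indented under it one key for each argument. arm_command: Moves the arm, as the interface text tells. Its arguments: {"type":"object","properties":{"rows":{"type":"array","items":{"type":"array","items":{"type":"number"}}}},"required":["rows"]}

```bash
mkdir -p pics
cat > h.py <<'E'
import numpy as np, cv2
from workcell import robot
def shot(n,save=None):
    c=robot.read_camera(n)
    if save: cv2.imwrite('pics/'+save,c['image'][:,:,::-1])
    return c
def ray(c,uv):
    p=cv2.undistortPoints(np.array([[uv]],float),np.array(c['mtx']),np.array(c['D']))[0,0]
    T=np.array(c['pose']); d=T[:3,:3]@np.array([p[0],-p[1],-1.]); return T[:3,3],d/np.linalg.norm(d)
def onz(c,uv,z):
    o,d=ray(c,uv); return o+d*(z-o[2])/d[2]
def tri(c1,u1,c2,u2):
    o1,d1=ray(c1,u1);o2,d2=ray(c2,u2)
    s=np.linalg.lstsq(np.c_[d1,-d2],o2-o1,rcond=None)[0]
    a=o1+s[0]*d1;b=o2+s[1]*d2
    return (a+b)/2,np.linalg.norm(a-b)
E
python3 - <<'E'
from h import *
np.set_printoptions(precision=3,suppress=True)
for n in('scene','top'):
    c=shot(n,n+'0.png');print(n,np.array(c['pose']),c['mtx'][0],c['D'])
s=robot.sense();print(s)
E
```

```text
scene [[ 0.668  0.367 -0.647 -0.661]
 [-0.744  0.306 -0.594 -1.274]
 [-0.02   0.879  0.477  1.047]
 [ 0.     0.     0.     1.   ]] [441.997   0.    320.412] [-0.024  0.     0.     0.     0.   ]
top [[-0.013  0.984 -0.177  0.205]
 [-1.    -0.013 -0.001 -0.142]
 [-0.003  0.177  0.984  2.089]
 [ 0.     0.     0.     1.   ]] [518.418   0.    321.814] [0.019 0.    0.    0.    0.   ]
{'clock': 0.1, 'joints': array([-1.389,  0.707, -0.028,  1.485,  0.022,  0.951, -0.075]), 'qvel': array([ 0.001, -0.001, -0.001, -0.001,  0.001,  0.   , -0.001]), 'joint_torque': array([  0.001, -88.431,   1.236, -23.646,   0.017,   0.005,  -0.   ]), 'tcp_pos': array([0.128, 0.561, 0.303]), 'tool_rot': array([-0.   ,  0.112,  0.994, -0.   ]), 'force': array([-0.474, -0.379,  0.875]), 'moment': array([ 0.006,  0.002, -0.067]), 'finger_force': 0.0, 'width': 0.08538344901885277}
```

View pics/scene0.png

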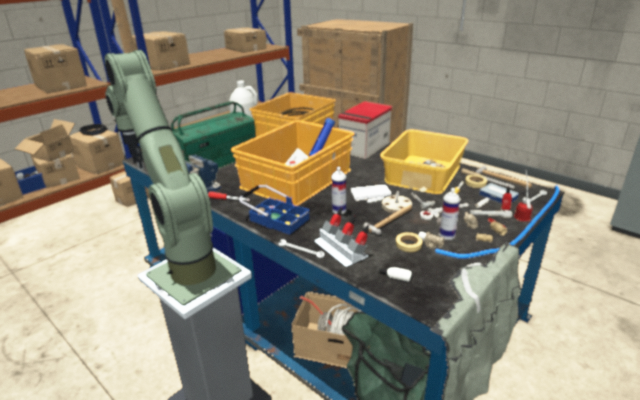

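View pics/top0.png

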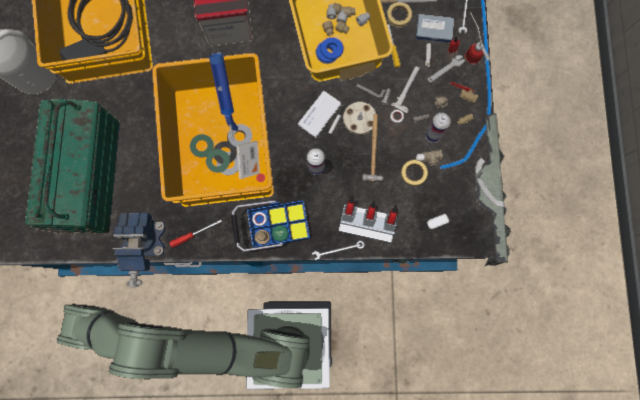

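The top view shows the caddy at about (275,225), with tape far left, knob near left, tin near middle and pads at the other three cells. The handle is folded left, and the rack is at about (368,222). I'll zoom in on both.

Run:
```python
from h import *
np.set_printoptions(precision=4,suppress=True)
t=shot('top');s=shot('scene')
a=cv2.resize(t['image'][190:265,220:410],None,fx=4,fy=4,interpolation=cv2.INTER_CUBIC)
b=cv2.resize(s['image'][175:275,235:385],None,fx=3,fy=3,interpolation=cv2.INTER_CUBIC)
o=np.zeros((600,760,3),np.uint8);o[:300,:]=a;o[300:600,:450]=b
cv2.imwrite('pics/z.png',o[:,:,::-1])
def blobs(c,lo,hi,box,name):
    u0,v0,u1,v1=box;h=cv2.cvtColor(np.ascontiguousarray(c['image'][v0:v1,u0:u1]),cv2.COLOR_RGB2HSV)
    m=cv2.inRange(h,lo,hi)
    n,l,st,ce=cv2.connectedComponentsWithStats(m)
    for i in range(1,n):
        if st[i,4]>=12: print(name,ce[i]+[u0,v0],st[i]+[u0,v0,0,0,0])
    return m
blobs(t,(22,120,120),(35,255,255),(230,195,330,255),'yel')
blobs(t,(105,120,60),(125,255,255),(225,195,325,255),'blue')
blobs(t,(0,0,150),(180,60,255),(335,195,405,250),'white')
for lo,hi in(((0,120,90),(8,255,255)),((172,120,90),(180,255,255))):
    blobs(t,lo,hi,(335,195,405,250),'redT'); blobs(s,lo,hi,(310,200,385,260),'redS')
```

```text
yel [248.381  197.4881] [230 195  38   6  84]
yel [295.0469 212.446 ] [287 205  17  16 213]
yel [277.0326 215.4837] [269 208  17  16 215]
yel [298.0045 230.4208] [290 223  17  16 221]
blue [270.0146 222.2032] [247 201  61  46 684]
blue [259.0244 218.4146] [256 215   7   8  41]
blue [308.   236.25] [306 234   4   5  12]
white [367.0818 226.3273] [339 207  55  35 831]
white [354.0508 245.661 ] [338 241  26   9  59]
redT [349.4565 206.7826] [346 202   8  12  46]
redT [371.3226 210.9032] [369 206   6  13  31]
redT [392.2368 215.1579] [388 211   9  10  38]
redS [335.2745 219.2059] [330 214  11  12 102]
redS [347.7387 228.018 ] [342 222  12  13 111]
redS [361.265  237.3419] [356 231  11  13 117]
redT [348.7407 209.9259] [346 206   7   9  27]
redT [369.85  213.875] [367 209   8  10  40]
redT [391.1471 219.2059] [387 214   9  10  34]
```

View pics/z.png

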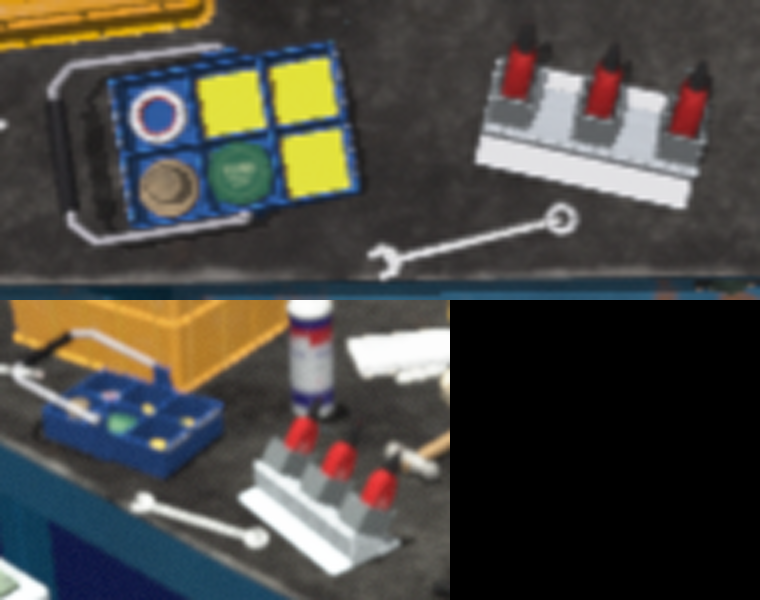

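The zoom shows three yellow pads: far middle (277,215), far right (295,212) and near right (298,230). The three bottles' red bodies are at about (349,208), (370,213) and (392,217), leaning away from the robot. Now turning these into positions.

```bash
cat > m.py <<'E'
from h import *
np.set_printoptions(precision=4,suppress=True)
def red(c,box):
    u0,v0,u1,v1=box;h=cv2.cvtColor(np.ascontiguousarray(c['image'][v0:v1,u0:u1]),cv2.COLOR_RGB2HSV)
    m=cv2.inRange(h,(0,110,70),(10,255,255))|cv2.inRange(h,(168,110,70),(180,255,255))
    n,l,st,ce=cv2.connectedComponentsWithStats(m)
    return sorted([tuple(ce[i]+[u0,v0])+tuple(st[i]+[u0,v0,0,0,0]) for i in range(1,n) if st[i,4]>=25])
E
python3 - <<'E'
from m import *
t=shot('top');s=shot('scene')
rt=red(t,(335,195,405,250));rs=red(s,(310,200,385,260))
B=[]
for a,b in zip(rt,rs):
    p,e=tri(t,a[:2],s,b[:2]);B.append(p);print('bottle',np.array(a[:2]),np.array(b[:2]),p,e)
B=np.array(B);d=B[0]-B[2];print('spacing',np.linalg.norm(d)/2,'rack yaw',np.arctan2(-d[0],d[1]))
P=[onz(t,u,.007) for u in((277.03,215.48),(295.05,212.45),(298.0,230.42))]
yx=P[0]-P[1];xx=P[1]-P[2];print('pads',P,np.linalg.norm(yx),np.linalg.norm(xx))
y1=np.arctan2(-yx[0],yx[1]);y2=np.arctan2(xx[1],xx[0]);print('yaws',y1,y2)
yaw=(y1+y2)/2;R=np.array([[np.cos(yaw),-np.sin(yaw)],[np.sin(yaw),np.cos(yaw)]])
loc=np.array([[37,0],[37,-74],[-37,-74]])/1e3
c=np.mean([p[:2]-R@l for p,l in zip(P,loc)],0);print('caddy',c,yaw)
# handle grip: pixel mid of black bar ~ (220+62/4,190+155/4)
for q in(1.3,1.37,1.45):
    g=c+R@[0,.165*np.sin(q)];z=.07+.165*np.cos(q);print('grip',q,g,z,onz(t,(220+62/4,190+155/4),z))
for u in((272,203),(210,205),(165,205)):print('crate foot',u,onz(t,u,0),onz(t,u,.22))
for u in((220+480/4,190+160/4),(220+688/4,190+205/4),(220+497/4,190+55/4),(220+705/4,190+140/4)):print('rack',onz(t,u,.0),onz(t,u,.05))
E
```

```text
bottle [349.2025 207.6076] [335.3636 219.3273] [ 0.5375 -0.2499  0.0873] 0.008565806291241623
bottle [370.5176 212.5529] [347.8333 227.8833] [ 0.5168 -0.3328  0.089 ] 0.009232774038432527
bottle [391.6854 217.1236] [361.2258 237.3226] [ 0.4977 -0.4148  0.0883] 0.009328620296248053
spacing 0.0848276515529194 rack yaw -0.2367781512966569
pads [array([0.5192, 0.0424, 0.007 ]), array([ 0.5307, -0.0307,  0.007 ]), array([ 0.4571, -0.0424,  0.007 ])] 0.07407459446785934 0.07449003507576515
yaws 0.1551841811054222 0.1567405113923345
caddy [0.4825 0.0366] 0.15596234624887834
grip 1.3 [0.4578 0.1937] 0.11413730672305691 [0.4538 0.192  0.1141]
grip 1.37 [0.4574 0.1963] 0.10290920396459953 [0.4552 0.1939 0.1029]
grip 1.45 [0.457  0.1984] 0.0898829569456155 [0.4569 0.1961 0.0899]
crate foot (272, 203) [0.5721 0.0638 0.    ] [0.5335 0.0421 0.22  ]
crate foot (210, 205) [0.5673 0.317  0.    ] [0.5291 0.2687 0.22  ]
crate foot (165, 205) [0.5698 0.5004 0.    ] [0.5314 0.4328 0.22  ]
rack [ 0.4574 -0.2122  0.    ] [ 0.4513 -0.2105  0.05  ]
rack [ 0.409  -0.4209  0.    ] [ 0.4041 -0.4143  0.05  ]
rack [ 0.565  -0.2316  0.    ] [ 0.5564 -0.2295  0.05  ]
rack [ 0.4747 -0.4406  0.    ] [ 0.4683 -0.4335  0.05  ]
```

```bash
cat >> h.py <<'E'
from scipy.spatial.transform import Rotation as Ro
CAD=np.array([.4825,.0366]);CY=.156
def cad(x,y): return CAD+np.array([[np.cos(CY),-np.sin(CY)],[np.sin(CY),np.cos(CY)]])@[x/1e3,y/1e3]
def to(g,yaw=None):
    """mm shift in tool axes to bring grasp point to g; turn about tool z so that tool y is at world heading yaw+90deg"""
    s=robot.sense();R=Ro.from_quat(np.roll(s['tool_rot'],-1)).as_matrix()
    d=np.array(g)+[0,0,.054]-s['tcp_pos']
    h=np.arctan2(-R[0,1],R[1,1]);r=None if yaw is None else -(((yaw-h)+np.pi/2)%np.pi-np.pi/2)
    return np.round(R.T@d*1e3,1),r,round(h,3),np.round(s['tcp_pos'],4),round(s['clock'],2)
E
python3 - <<'E'
from m import *
t=shot('top');s=shot('scene')
def proj(c,p):
    T=np.linalg.inv(c['pose']);q=T[:3,:3]@p+T[:3,3];q=q*[1,-1,-1]
    return cv2.projectPoints(q[None],np.zeros(3),np.zeros(3),np.array(c['mtx']),np.array(c['D']))[0].ravel()
a=np.array([.53*np.cos(-.237),.53*np.sin(-.237),.848])
for p in([.5375,-.2499,.0873],[.5168,-.3328,.089],[.4977,-.4148,.0883]):
    for k in(-22,0,22,56):print(k,proj(t,np.array(p)+a*k/1e3),proj(s,np.array(p)+a*k/1e3))
for k,im in(('t',red(t,(335,195,405,250))),('s',red(s,(310,200,385,260)))):
    for b in im:print(k,b[2:6])
print(to([.5416,-.2509,.20],-.237),to([.5416,-.2509,.094],-.237))
E
```

```text
-22 [349.0781 210.4344] [332.1099 224.1902]
0 [349.9453 206.8118] [334.3462 219.5091]
22 [350.8268 203.1304] [336.5902 214.8113]
56 [352.2176 197.3215] [340.0734 207.5186]
-22 [370.2951 215.2826] [344.3718 232.923 ]
0 [371.3363 211.6892] [346.7099 228.0913]
22 [372.3947 208.0371] [349.0563 223.2419]
56 [374.0649 202.2745] [352.699  215.7122]
-22 [391.3108 219.8435] [357.59   242.5454]
0 [392.5239 216.2815] [360.0354 237.5621]
22 [393.7571 212.6613] [362.4897 232.5597]
56 [395.7032 206.9486] [366.3002 224.7912]
t (np.int64(346), np.int64(201), np.int64(8), np.int64(14))
t (np.int64(366), np.int64(206), np.int64(10), np.int64(14))
t (np.int64(387), np.int64(210), np.int64(10), np.int64(14))
s (np.int64(330), np.int64(214), np.int64(11), np.int64(12))
s (np.int64(342), np.int64(222), np.int64(12), np.int64(13))
s (np.int64(355), np.int64(231), np.int64(13), np.int64(13))
(array([-583.8, -699.4,   50. ]), np.float64(0.01314690535356533), np.float64(-0.224), array([0.1276, 0.5606, 0.3038]), 0.4) (array([-583.8, -699.4,  156. ]), np.float64(0.01314690535356533), np.float64(-0.224), array([0.1276, 0.5606, 0.3038]), 0.4)
```

Call:
arm_command:
  rows:
    - [-406, -329, 0, 0, 100]
    - [-406, -329, 0, 0, 100]
    - [-406, -329, 0, 0, 100]
    - [-406, -329, 0, 0, 100]
    - [-406, -329, 0, 0, 100]
    - [-406, -329, 0, 0, 100]
    - [-406, -329, 0, 0, 100]
    - [-406, -329, 0, 0, 100]
    - [-406, -329, 0, 0, 100]
    - [-406, -329, 0, 0, 100]
    - [-406, -329, 0, 0, 100]
    - [-406, -329, 0, 0, 100]
    - [-406, -329, 0, 0, 70]
    - [-584, -699, 0, 0.013, 70]
    - [-584, -699, 0, 0.013, 70]
    - [-584, -699, 0, 0.013, 70]
    - [-584, -699, 0, 0.013, 70]
    - [-584, -699, 0, 0.013, 70]
    - [-584, -699, 0, 0.013, 70]
    - [-584, -699, 0, 0.013, 70]

```text
clock: 2.07
tcp_pos: [0.5154, -0.1369, 0.3041]
tool_rot: [0.0, 0.118, 0.993, -0.0]
force: [1.0, 0.5, 0.5]
width: 0.0597
finger_force: 0.0
```

```bash
python3 -c "
from h import *
print(to([.5416,-.2509,.20],-.237),to([.5416,-.2509,.094],-.237),robot.sense()['joints'])"
```

```text
(array([ -52.2, -104.7,   50.1]), np.float64(-7.090417896526979e-05), np.float64(-0.237), array([ 0.5154, -0.1369,  0.3041]), 2.07) (array([ -52.2, -104.7,  156.1]), np.float64(-7.090417896526979e-05), np.float64(-0.237), array([ 0.5154, -0.1369,  0.3041]), 2.07) [ 0.28947173  0.64508163 -0.16521156  1.63518947  0.12964053  0.87176577
  1.40708332]
```

Call:
arm_command:
  rows:
    - [-52, -105, 0, 0, 65]
    - [-52, -105, 0, 0, 65]
    - [-52, -105, 0, 0, 65]
    - [-52, -105, 60, 0, 65]
    - [-52, -105, 60, 0, 65]
    - [-52, -105, 60, 0, 65]

```text
clock: 2.57
tcp_pos: [0.5401, -0.2488, 0.2403]
tool_rot: [-0.003, 0.118, 0.993, 0.001]
force: [-0.6, -0.1, -0.3]
width: 0.0555
finger_force: 0.0
```

```bash
python3 -c "
from m import *
shot('top');c=shot('scene');i=c['image'][150:275,270:420];cv2.imwrite('pics/a.png',cv2.resize(i,None,fx=4,fy=4,interpolation=2)[:,:,::-1])
print(to([.5416,-.2509,.094],-.237))"
```

```text
(array([-0.6, -2.1, 96.5]), np.float64(0.000461136690989683), np.float64(-0.237), array([ 0.5415, -0.2487,  0.2445]), 2.67)
```

View pics/a.png

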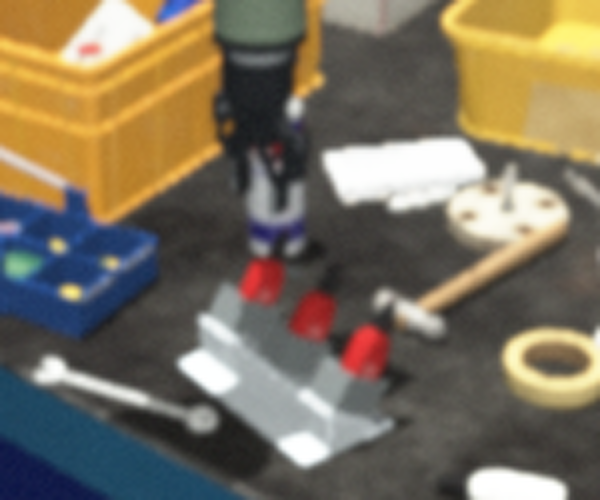

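The gripper stands directly above bottle 1 (its red body at about (262,283) in the crop). Descending and closing.

Call:
arm_command:
  rows:
    - [0, 0, 25, 0, 65]
    - [0, 0, 50, 0, 65]
    - [0, 0, 70, 0, 65]
    - [0, 0, 85, 0, 65]
    - [0, 0, 96, 0, 65]
    - [0, 0, 96, 0, 65]
    - [0, 0, 96, 0, 20]
    - [0, 0, 96, 0, 10]
    - [0, 0, 96, 0, 5]
    - [0, 0, 96, 0, 5]
    - [0, 0, 96, 0, 5]
    - [0, 0, 96, 0, 5]

```text
clock: 3.67
tcp_pos: [0.5419, -0.2491, 0.1494]
tool_rot: [0.001, 0.118, 0.993, -0.0]
force: [0.1, 1.2, 7.1]
width: 0.0251
finger_force: 58.5
```

Call:
arm_command:
  rows:
    - [-6, 0, -10, 0, 5]
    - [-13, 0, -20, 0, 5]
    - [-19, 0, -30, 0, 5]
    - [-25, 0, -40, 0, 5]
    - [-32, 0, -51, 0, 5]
    - [-32, 0, -85, 0, 5]
    - [-32, 0, -120, 0, 5]
    - [-32, 0, -120, 0, 5]

```text
clock: 4.33
tcp_pos: [0.5739, -0.2569, 0.2749]
tool_rot: [0.004, 0.118, 0.993, -0.001]
force: [0.9, -0.3, 0.1]
width: 0.0254
finger_force: 59.2
```

```bash
python3 -c "
from m import *
shot('top');c=shot('scene');i=c['image'][130:255,270:420];cv2.imwrite('pics/b.png',cv2.resize(i,None,fx=4,fy=4,interpolation=2)[:,:,::-1])
g=cad(-37+25,-74);print(g)
print(to([*g,.2],.156),to([*g,.082],.156));print(robot.sense()['force'])"
```

```text
[ 0.4821 -0.0384]
(array([139.3, 190.8,  15.2]), np.float64(-0.3930045358213201), np.float64(-0.237), array([ 0.5727, -0.2565,  0.2697]), 4.43) (array([139.6, 190.9, 133.2]), np.float64(-0.3930045358213201), np.float64(-0.237), array([ 0.5727, -0.2565,  0.2697]), 4.43)
[-0.0536  0.3806 -1.9362]
```

View pics/b.png

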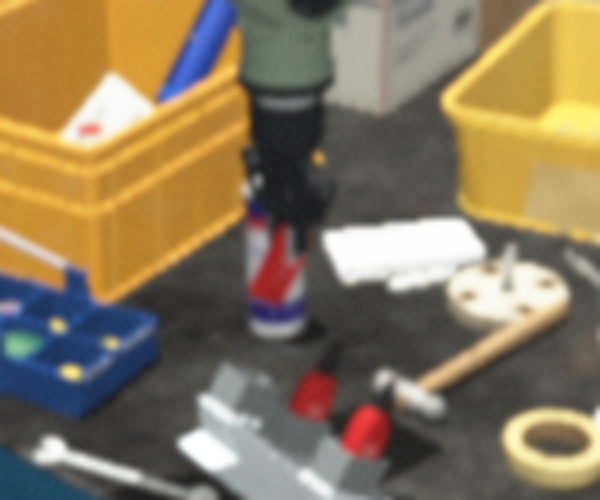

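Bottle 1 is out, hanging at (280,270) in the crop and still leaning about 32°. Carrying it to the near right cell.

Call:
arm_command:
  rows:
    - [35, 48, 0, -0.1, 5]
    - [70, 95, 0, -0.2, 5]
    - [105, 143, 5, -0.3, 5]
    - [139, 191, 10, -0.393, 5]
    - [139, 191, 15, -0.393, 5]
    - [139, 191, 15, -0.393, 5]
    - [139, 191, 15, -0.393, 5]
    - [139, 191, 15, -0.393, 5]

```text
clock: 5.1
tcp_pos: [0.4817, -0.0369, 0.2527]
tool_rot: [-0.0, -0.079, 0.997, 0.0]
force: [0.3, -1.2, -0.8]
width: 0.0257
finger_force: 59.4
```

```bash
python3 -c "
from m import *
t=shot('top');c=shot('scene')
a=cv2.resize(t['image'][180:260,235:335],None,fx=4,fy=4,interpolation=2)
b=cv2.resize(c['image'][150:250,220:345],None,fx=3,fy=3,interpolation=2);o=np.zeros((320,800,3),np.uint8);o[:,:400]=a;o[:300,400:775]=b
cv2.imwrite('pics/c.png',o[:,:,::-1])
g=cad(-37+25,-74);print(to([*g,.095],.156));print(robot.sense()['force'])"
```

```text
(array([ -0. ,   0.4, 103.7]), np.float64(-0.00048129485720149745), np.float64(0.156), array([ 0.4822, -0.0388,  0.2527]), 5.2)
[ 0.256   0.0212 -1.0875]
```

View pics/c.png

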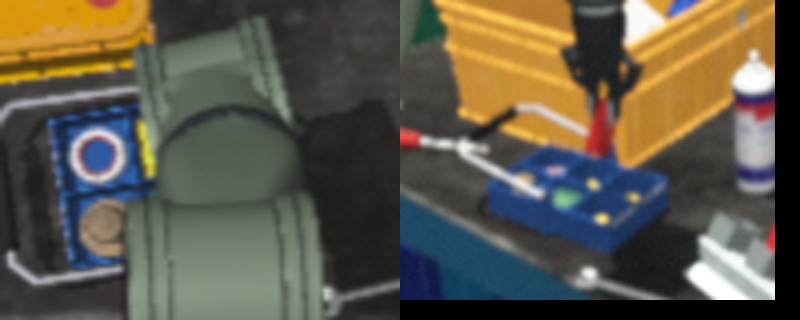

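The scene crop shows bottle 1 above the caddy's right cells, at (598,130). Lowering it into the near right cell.

Call:
arm_command:
  rows:
    - [0, 0, 30, 0, 5]
    - [0, 0, 60, 0, 5]
    - [0, 0, 85, 0, 5]
    - [0, 0, 104, 0, 5]
    - [0, 0, 110, 0, 5]
    - [0, 0, 113, 0, 5]
    - [0, 0, 113, 0, 5]

```text
clock: 5.78
tcp_pos: [0.4816, -0.0389, 0.1399]
tool_rot: [-0.001, -0.078, 0.997, -0.0]
force: [-4.2, -0.9, -0.8]
width: 0.0253
finger_force: 59.6
```

Call:
arm_command:
  rows:
    - [5, 0, 0, 0, 5]
    - [10, 0, 0, 0, 5]
    - [15, 0, 0, 0, 5]
    - [20, 0, 0, 0, 5]
    - [20, 0, 0, 0, 5]

```text
clock: 6.2
tcp_pos: [0.4634, -0.0412, 0.1409]
tool_rot: [0.003, -0.078, 0.997, 0.0]
force: [7.0, 1.4, -3.8]
width: 0.0255
finger_force: 59.4
```

Call:
arm_command:
  rows:
    - [5, 0, 0, 0, 5]
    - [10, 0, 0, 0, 5]
    - [14, 0, 0, 0, 5]
    - [18, 0, 0, 0, 5]
    - [18, 0, 0, 0, 5]
    - [18, 0, 0, 0, 5]

```text
clock: 6.7
tcp_pos: [0.4457, -0.0439, 0.1408]
tool_rot: [0.002, -0.078, 0.997, 0.0]
force: [6.9, 1.7, 2.9]
width: 0.0251
finger_force: 60.6
```

```bash
python3 -c "
from m import *
c=shot('scene')
cv2.imwrite('pics/d.png',cv2.resize(c['image'][160:250,220:320],None,fx=6,fy=6,interpolation=2)[:,:,::-1])
print(to([*cad(-52,-74),.077],.156),robot.sense()['force'])"
```

```text
(array([ 3.2, -0.2,  9.7]), np.float64(0.00033530764880862485), np.float64(0.156), array([ 0.4457, -0.0439,  0.1408]), 6.75) [6.7941 1.2248 2.3999]
```

View pics/d.png

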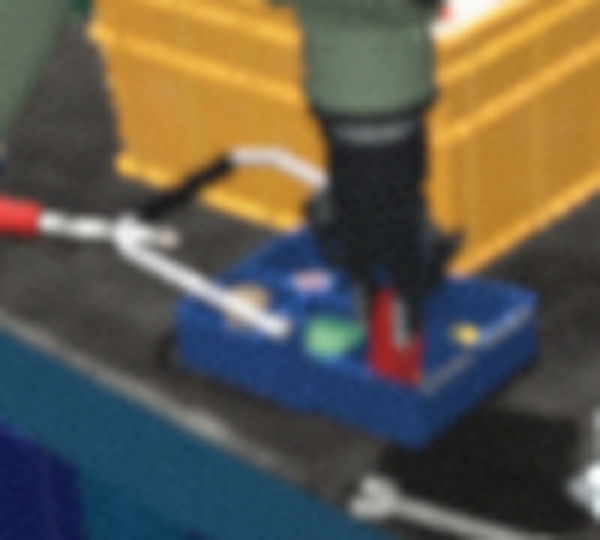

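The bottle now stands nearly upright in the near right cell (about (395,340) in the crop). I'll finish the last few mm and lower it onto the pad.

Call:
arm_command:
  rows:
    - [3, 0, 0, 0, 5]
    - [5, 0, 2, 0, 5]
    - [5, 0, 5, 0, 5]
    - [5, 0, 7, 0, 5]
    - [5, 0, 7, 0, 5]

```text
clock: 7.17
tcp_pos: [0.441, -0.0446, 0.1334]
tool_rot: [0.002, -0.078, 0.997, 0.0]
force: [8.1, 0.5, -4.3]
width: 0.0251
finger_force: 60.3
```

Call:
arm_command:
  rows:
    - [0, 0, 1, 0, 5]
    - [0, 0, 2, 0, 5]
    - [0, 0, 3, 0, 5]
    - [0, 0, 3, 0, 5]

```text
clock: 7.5
tcp_pos: [0.4403, -0.0449, 0.1315]
tool_rot: [0.002, -0.078, 0.997, -0.0]
force: [-1.4, 1.1, 34.3]
width: 0.0251
finger_force: 66.0
```

Call:
arm_command:
  rows:
    - [-1, 0, -1, 0, 5]
    - [-1, 0, -1, 0, 38]
    - [-1, 0, -1, 0, 48]
    - [-1, 0, -1, 0, 48]
    - [-1, 0, -1, 0, 48]
    - [-1, 0, -20, 0, 48]
    - [-1, 0, -50, 0, 48]
    - [-1, 0, -90, 0, 48]
    - [-1, 0, -110, 0, 48]
    - [-1, 0, -110, 0, 65]

```text
clock: 8.33
tcp_pos: [0.4413, -0.0448, 0.2434]
tool_rot: [0.003, -0.078, 0.997, -0.0]
force: [1.3, 0.6, -0.1]
width: 0.0519
finger_force: 0.0
```

```bash
python3 -c "
from m import *
c=shot('scene')
cv2.imwrite('pics/e.png',cv2.resize(c['image'][160:250,220:320],None,fx=5,fy=5,interpolation=2)[:,:,::-1])
g=np.array([.5204,-.3337]);print(to([*g,.25],-.237),to([*g,.095],-.237))
g=np.array([.5415,-.2487])-85e-3*np.array([.235,.972]);print(g)"
```

```text
(array([ -33.9, -297.7,  -62.2]), np.float64(0.39262659733612315), np.float64(0.156), array([ 0.441 , -0.0449,  0.2415]), 8.38) (array([ -33.4, -297.6,   92.8]), np.float64(0.39262659733612315), np.float64(0.156), array([ 0.441 , -0.0449,  0.2415]), 8.38)
[ 0.5215 -0.3313]
```

View pics/e.png

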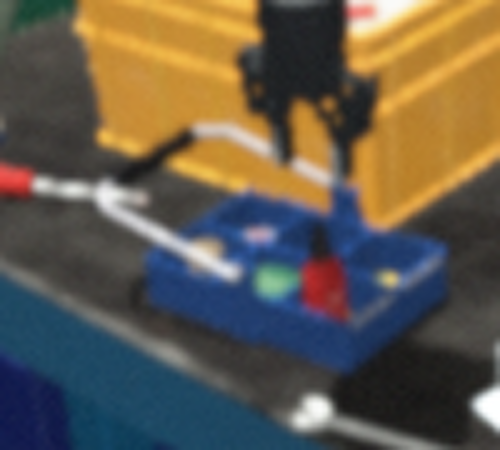

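Bottle 1 stands upright on its pad (about (325,285) in the crop). Next is bottle 2.

Call:
arm_command:
  rows:
    - [-4, -40, -15, 0.1, 65]
    - [-9, -80, -15, 0.2, 65]
    - [-14, -120, -15, 0.3, 65]
    - [-20, -160, -15, 0.393, 65]
    - [-25, -200, -15, 0.393, 65]
    - [-30, -240, -15, 0.393, 65]
    - [-34, -280, -15, 0.393, 65]
    - [-35, -296, 0, 0.393, 65]
    - [-35, -296, 30, 0.393, 65]
    - [-35, -296, 55, 0.393, 65]
    - [-35, -296, 75, 0.393, 65]
    - [-35, -296, 75, 0.393, 65]

```text
clock: 9.38
tcp_pos: [0.5197, -0.3307, 0.1601]
tool_rot: [-0.003, 0.118, 0.993, 0.001]
force: [0.1, 0.7, -0.2]
width: 0.0554
finger_force: 0.0
```

```bash
python3 -c "
from m import *
shot('scene');print(to([.521,-.332,.0955],-.237))"
```

```text
(array([-0.8, -0.8, 13.1]), np.float64(0.0004680909528833599), np.float64(-0.237), array([ 0.5204, -0.3311,  0.1626]), 9.43)
```

Call:
arm_command:
  rows:
    - [-1, -1, 7, 0, 65]
    - [-1, -1, 14, 0, 65]
    - [-1, -1, 14, 0, 20]
    - [-1, -1, 14, 0, 10]
    - [-1, -1, 14, 0, 5]
    - [-1, -1, 14, 0, 5]
    - [-1, -1, 14, 0, 5]
    - [-1, -1, 14, 0, 5]

```text
clock: 10.1
tcp_pos: [0.5221, -0.3329, 0.1515]
tool_rot: [0.0, 0.118, 0.993, -0.0]
force: [-1.2, 0.4, 7.1]
width: 0.0254
finger_force: 59.5
```

Call:
arm_command:
  rows:
    - [-6, 0, -10, 0, 5]
    - [-13, 0, -20, 0, 5]
    - [-19, 0, -30, 0, 5]
    - [-25, 0, -40, 0, 5]
    - [-32, 0, -51, 0, 5]
    - [-32, 0, -85, 0, 5]
    - [-32, 0, -120, 0, 5]
    - [-32, 0, -120, 0, 5]
    - [-32, 0, -120, 0, 5]

```text
clock: 10.85
tcp_pos: [0.5534, -0.3405, 0.2726]
tool_rot: [0.001, 0.118, 0.993, -0.001]
force: [0.4, -0.0, -1.7]
width: 0.0252
finger_force: 59.0
```

```bash
python3 -c "
from m import *
g=cad(37+25,-74);print(to([*g,.2],.156),robot.sense()['finger_force'])"
```

```text
(array([ 71.9, 305.3,  18.1]), np.float64(-0.39291865795016623), np.float64(-0.237), array([ 0.5534, -0.3405,  0.2726]), 10.85) 58.97684633731842
```

Call:
arm_command:
  rows:
    - [9, 38, 0, -0.1, 5]
    - [18, 76, 0, -0.2, 5]
    - [27, 114, 0, -0.3, 5]
    - [36, 152, 0, -0.393, 5]
    - [45, 190, 0, -0.393, 5]
    - [54, 228, 5, -0.393, 5]
    - [63, 266, 10, -0.393, 5]
    - [72, 305, 15, -0.393, 5]
    - [72, 305, 18, -0.393, 5]
    - [72, 305, 18, -0.393, 5]
    - [72, 305, 18, -0.393, 5]

```text
clock: 11.77
tcp_pos: [0.5544, -0.0275, 0.2523]
tool_rot: [-0.001, -0.078, 0.997, -0.0]
force: [-0.3, -0.5, -0.0]
width: 0.0251
finger_force: 59.2
```

```bash
python3 -c "
from m import *
shot('scene');g=cad(37+25,-74);print(to([*g,.088],.156))"
```

```text
(array([ -1. ,   1.1, 110.5]), np.float64(-0.001001363615257489), np.float64(0.155), array([ 0.5545, -0.0281,  0.2525]), 11.82)
```

Call:
arm_command:
  rows:
    - [1, 1, 30, 0, 5]
    - [1, 1, 60, 0, 5]
    - [1, 1, 85, 0, 5]
    - [1, 1, 104, 0, 5]
    - [1, 1, 110, 0, 5]
    - [1, 1, 110, 0, 5]

```text
clock: 12.32
tcp_pos: [0.5531, -0.0271, 0.1419]
tool_rot: [-0.001, -0.077, 0.997, -0.0]
force: [0.7, -0.3, -0.7]
width: 0.0255
finger_force: 59.2
```

Call:
arm_command:
  rows:
    - [5, 0, 0, 0, 5]
    - [10, 0, 0, 0, 5]
    - [15, 0, 0, 0, 5]
    - [20, 0, 0, 0, 5]
    - [20, 0, 0, 0, 5]

```text
clock: 12.73
tcp_pos: [0.5347, -0.0292, 0.1446]
tool_rot: [0.003, -0.078, 0.997, 0.0]
force: [8.5, 1.8, 0.3]
width: 0.0253
finger_force: 59.4
```

Call:
arm_command:
  rows:
    - [5, 0, 0, 0, 5]
    - [10, 0, 0, 0, 5]
    - [15, 0, 0, 0, 5]
    - [19, 0, 0, 0, 5]
    - [21, 0, 2, 0, 5]
    - [21, 0, 5, 0, 5]
    - [21, 0, 5, 0, 5]

```text
clock: 13.32
tcp_pos: [0.5142, -0.0324, 0.1391]
tool_rot: [0.002, -0.078, 0.997, 0.0]
force: [7.6, 0.4, -2.3]
width: 0.0253
finger_force: 60.0
```

```bash
python3 -c "
from m import *
print(to([*cad(22,-74),.079],.156),robot.sense()['force'])"
```

```text
(array([-1.4, -0.9,  6.1]), np.float64(0.00017411470849681976), np.float64(0.156), array([ 0.5142, -0.0324,  0.1391]), 13.32) [ 7.5646  0.439  -2.3312]
```

Call:
arm_command:
  rows:
    - [1, 0, 2, 0, 5]
    - [1, 0, 4, 0, 5]
    - [1, 0, 4, 0, 5]

```text
clock: 13.57
tcp_pos: [0.5135, -0.0325, 0.1352]
tool_rot: [0.003, -0.078, 0.997, 0.0]
force: [7.4, 0.8, -0.3]
width: 0.0251
finger_force: 60.0
```

Call:
arm_command:
  rows:
    - [0, 0, 1, 0, 5]
    - [0, 0, 2, 0, 5]
    - [0, 0, 2, 0, 5]

```text
clock: 13.82
tcp_pos: [0.5134, -0.0325, 0.1341]
tool_rot: [0.003, -0.078, 0.997, -0.0]
force: [2.3, 1.7, 21.7]
width: 0.0252
finger_force: 63.2
```

Contact. Releasing and moving to bottle 3.

Call:
arm_command:
  rows:
    - [-1, 0, -1, 0, 5]
    - [-1, 0, -1, 0, 38]
    - [-1, 0, -1, 0, 48]
    - [-1, 0, -1, 0, 48]
    - [-1, 0, -1, 0, 48]
    - [-1, 0, -20, 0, 48]
    - [-1, 0, -50, 0, 48]
    - [-1, 0, -90, 0, 48]
    - [-1, 0, -125, 0, 65]
    - [-1, 0, -125, 0, 65]

```text
clock: 14.65
tcp_pos: [0.5142, -0.0325, 0.2624]
tool_rot: [0.004, -0.078, 0.997, -0.0]
force: [0.1, 0.7, 1.0]
width: 0.0559
finger_force: 0.0
```

```bash
python3 -c "
from m import *
c=shot('scene')
for b in red(c,(240,190,385,270)):print(np.round(b))
g=np.array([.5415,-.2487])-170e-3*np.array([.235,.972]);print(g)
print(to([*g,.0955],-.237))"
```

```text
[284. 216. 280. 211.   9.  12.  85.]
[294. 209. 291. 204.   8.  12.  78.]
[361. 237. 355. 231.  13.  13. 125.]
[ 0.5015 -0.4139]
(array([  71.6, -374.7,  110.2]), np.float64(0.3927318447014847), np.float64(0.156), array([ 0.5136, -0.0326,  0.2596]), 14.7)
```

Call:
arm_command:
  rows:
    - [8, -40, 0, 0.1, 65]
    - [15, -80, 0, 0.2, 65]
    - [23, -120, 0, 0.3, 65]
    - [31, -160, 0, 0.393, 65]
    - [38, -200, 0, 0.393, 65]
    - [46, -240, 0, 0.393, 65]
    - [54, -280, 0, 0.393, 65]
    - [62, -320, 0, 0.393, 65]
    - [69, -360, 10, 0.393, 65]
    - [72, -375, 30, 0.393, 65]
    - [72, -375, 60, 0.393, 65]
    - [72, -375, 85, 0.393, 65]
    - [72, -375, 97, 0.393, 65]
    - [72, -375, 97, 0.393, 65]

```text
clock: 15.87
tcp_pos: [0.4994, -0.4133, 0.157]
tool_rot: [-0.002, 0.118, 0.993, 0.001]
force: [-1.0, 0.3, -0.7]
width: 0.0551
finger_force: 0.0
```

```bash
python3 -c "
from m import *
shot('scene');print(to([.5015,-.414,.0955],-.237))"
```

```text
(array([-1.5,  0. ,  9.7]), np.float64(0.0005553124894124295), np.float64(-0.236), array([ 0.5   , -0.4137,  0.1592]), 15.92)
```

Call:
arm_command:
  rows:
    - [-2, 0, 6, 0, 65]
    - [-2, 0, 11, 0, 65]
    - [-2, 0, 11, 0, 20]
    - [-2, 0, 11, 0, 10]
    - [-2, 0, 11, 0, 5]
    - [-2, 0, 11, 0, 5]
    - [-2, 0, 11, 0, 5]
    - [-2, 0, 11, 0, 5]

```text
clock: 16.58
tcp_pos: [0.5024, -0.4147, 0.1495]
tool_rot: [0.0, 0.118, 0.993, -0.0]
force: [0.2, 0.4, 6.6]
width: 0.0249
finger_force: 59.6
```

Call:
arm_command:
  rows:
    - [-6, 0, -10, 0, 5]
    - [-13, 0, -20, 0, 5]
    - [-19, 0, -30, 0, 5]
    - [-25, 0, -40, 0, 5]
    - [-32, 0, -51, 0, 5]
    - [-32, 0, -85, 0, 5]
    - [-32, 0, -120, 0, 5]
    - [-32, 0, -155, 0, 5]
    - [-32, 0, -155, 0, 5]
    - [-32, 0, -155, 0, 5]

```text
clock: 17.42
tcp_pos: [0.5335, -0.4223, 0.3055]
tool_rot: [0.001, 0.118, 0.993, -0.001]
force: [-0.2, -0.8, -1.7]
width: 0.0252
finger_force: 59.0
```

```bash
python3 -c "
from m import *
g=cad(37+23,0);print(g,to([*g,.23],.156),robot.sense()['finger_force'])"
```

```text
[0.5418 0.0459] (array([101.9, 457.1,  20.7]), np.float64(-0.3930030001230207), np.float64(-0.237), array([ 0.5335, -0.4223,  0.3055]), 17.42) 58.975269198417664
```

Bottle 3 in the far middle cell would bring the gripper near the crate, so I'll lean it along the caddy's +y there and upright it against the cell's −y wall.

```bash
python3 -c "
from m import *
g=cad(19,25);print(g,to([*g,.23],.156),robot.sense()['joints'])"
```

```text
[0.4974 0.0642] (array([149.4, 464.5,  20.6]), np.float64(-0.3930030001230207), np.float64(-0.237), array([ 0.5335, -0.4223,  0.3055]), 17.42) [ 0.6997  0.896  -0.2124  1.0166  0.1752  1.242   1.843 ]
```

Joint 7 rules out +y (about 3.0 rad), so the bottle leans −y instead and goes against the +y wall.

```bash
python3 -c "
from m import *
g=cad(19,-22);print(g,to([*g,.23],.156))"
```

```text
[0.5047 0.0178] (array([131.4, 421. ,  20.7]), np.float64(-0.3930030001230207), np.float64(-0.237), array([ 0.5335, -0.4223,  0.3055]), 17.42)
```

Call:
arm_command:
  rows:
    - [12, 38, 0, 0.1, 5]
    - [24, 76, 0, 0.2, 5]
    - [36, 114, 0, 0.3, 5]
    - [48, 152, 0, 0.4, 5]
    - [60, 190, 0, 0.52, 5]
    - [72, 228, 0, 0.64, 5]
    - [84, 266, 0, 0.76, 5]
    - [96, 304, 0, 0.88, 5]
    - [108, 342, 0, 1.0, 5]
    - [120, 380, 0, 1.1, 5]
    - [131, 421, 10, 1.178, 5]
    - [131, 421, 20, 1.178, 5]
    - [131, 421, 20, 1.178, 5]
    - [131, 421, 20, 1.178, 5]
    - [131, 421, 20, 1.178, 5]

```text
clock: 18.67
tcp_pos: [0.5046, 0.0166, 0.2839]
tool_rot: [0.0, 0.65, 0.76, -0.0]
force: [-0.9, -1.4, -0.6]
width: 0.0256
finger_force: 59.1
```

```bash
python3 -c "
from m import *
shot('top');c=shot('scene')
cv2.imwrite('pics/f.png',cv2.resize(c['image'][140:250,225:335],None,fx=5,fy=5,interpolation=2)[:,:,::-1])
g=cad(19,-22);print(to([*g,.088],.156+np.pi/2),robot.sense()['joints'],robot.sense()['tool_rot'])"
```

```text
(array([  1.3,   0. , 142.2]), np.float64(-0.001909406884722742), np.float64(-1.417), array([0.5048, 0.0166, 0.2842]), 18.77) [-0.1929  0.639   0.1724  1.7681 -0.1505  0.747   0.2108] [ 0.0002  0.6506  0.7594 -0.0001]
```

View pics/f.png

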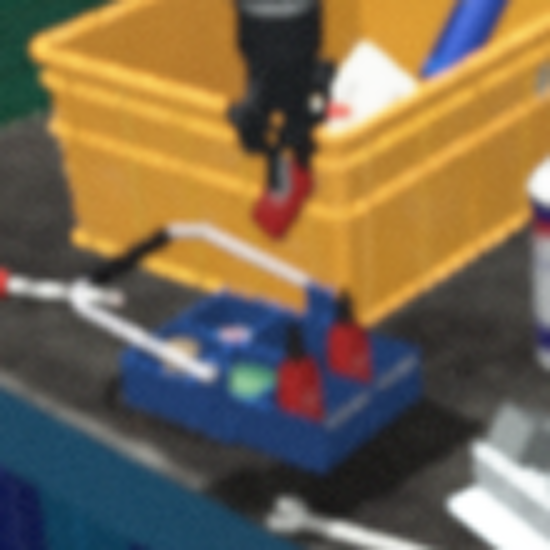

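Bottles 1 and 2 stand upright at (300,380) and (348,345). Bottle 3 hangs at (283,200) with its foot towards +y. Lowering.

Call:
arm_command:
  rows:
    - [1, 0, 30, 0, 5]
    - [1, 0, 65, 0, 5]
    - [1, 0, 95, 0, 5]
    - [1, 0, 120, 0, 5]
    - [1, 0, 135, 0, 5]
    - [1, 0, 142, 0, 5]
    - [1, 0, 142, 0, 5]

```text
clock: 19.35
tcp_pos: [0.5044, 0.0181, 0.1411]
tool_rot: [-0.0, 0.65, 0.76, -0.001]
force: [-0.1, 0.5, -1.4]
width: 0.0253
finger_force: 59.2
```

Call:
arm_command:
  rows:
    - [5, 0, 0, 0, 5]
    - [10, 0, 0, 0, 5]
    - [15, 0, 0, 0, 5]
    - [20, 0, 0, 0, 5]
    - [20, 0, 0, 0, 5]

```text
clock: 19.77
tcp_pos: [0.5021, 0.0389, 0.1433]
tool_rot: [0.001, 0.65, 0.76, 0.001]
force: [3.7, -4.9, -2.8]
width: 0.0253
finger_force: 59.5
```

```bash
python3 -c "
from m import *
g=cad(19,16);print(to([*g,.079],.156+np.pi/2))"
```

```text
(array([16.8, -0.8, 10.3]), np.float64(4.258804650980608e-05), np.float64(-1.415), array([0.5021, 0.0389, 0.1433]), 19.77)
```

Call:
arm_command:
  rows:
    - [5, 1, 0, 0, 5]
    - [10, 2, 0, 0, 5]
    - [14, 2, 0, 0, 5]
    - [17, 2, 0, 0, 5]
    - [18, 2, 2, 0, 5]
    - [18, 2, 4, 0, 5]
    - [18, 2, 4, 0, 5]

```text
clock: 20.35
tcp_pos: [0.5012, 0.0565, 0.139]
tool_rot: [0.001, 0.65, 0.76, 0.0]
force: [1.4, -5.4, -2.1]
width: 0.025
finger_force: 60.4
```

Call:
arm_command:
  rows:
    - [0, 0, 2, 0, 5]
    - [0, 0, 4, 0, 5]
    - [0, 0, 4, 0, 5]

```text
clock: 20.6
tcp_pos: [0.5012, 0.0564, 0.135]
tool_rot: [0.001, 0.65, 0.76, 0.0]
force: [1.2, -5.7, -2.6]
width: 0.0253
finger_force: 60.4
```

```bash
python3 -c "
from m import *
g=cad(21,16);print(to([*g,.078],.156+np.pi/2))"
```

```text
(array([-0.7, -0.6,  3. ]), np.float64(-0.000440661365684214), np.float64(-1.415), array([0.5012, 0.0564, 0.135 ]), 20.6)
```

Call:
arm_command:
  rows:
    - [1, 0, 0, 0, 5]
    - [1, 0, 1, 0, 5]
    - [1, 0, 2, 0, 5]
    - [1, 0, 3, 0, 5]
    - [1, 0, 3, 0, 5]

```text
clock: 21.02
tcp_pos: [0.5011, 0.0573, 0.1321]
tool_rot: [0.001, 0.65, 0.76, 0.0]
force: [1.2, -6.6, -0.0]
width: 0.0254
finger_force: 60.8
```

Call:
arm_command:
  rows:
    - [0, 0, 1, 0, 5]
    - [0, 0, 1, 0, 5]

```text
clock: 21.18
tcp_pos: [0.5011, 0.0574, 0.1315]
tool_rot: [0.001, 0.65, 0.76, 0.001]
force: [0.1, -6.6, 8.1]
width: 0.0253
finger_force: 61.7
```

Call:
arm_command:
  rows:
    - [0, 0, 1, 0, 5]
    - [0, 0, 1, 0, 5]
    - [-1, 0, 0, 0, 38]
    - [-1, 0, 0, 0, 46]
    - [-1, 0, 0, 0, 46]
    - [-1, 0, 0, 0, 46]
    - [-1, 0, -20, 0, 46]
    - [-1, 0, -50, 0, 46]
    - [-1, 0, -90, 0, 46]
    - [-1, 0, -130, 0, 46]
    - [-1, 0, -160, 0, 46]
    - [-1, 0, -160, 0, 46]

```text
clock: 22.18
tcp_pos: [0.5017, 0.0569, 0.2951]
tool_rot: [0.002, 0.65, 0.76, 0.003]
force: [0.1, -0.6, 0.2]
width: 0.039
finger_force: 0.0
```

```bash
python3 -c "
from m import *
c=shot('scene');t=shot('top')
a=cv2.resize(c['image'][160:250,225:325],None,fx=6,fy=6,interpolation=2)
cv2.imwrite('pics/g.png',a[:,:,::-1])
for q in (1.3,1.45):
  g=cad(0,165*np.sin(q));print(g,to([*g,.07+.165*np.cos(q)],.156),robot.sense()['joints'])"
```

```text
[0.4578 0.1937] (array([141.7, -21.3, 122.6]), np.float64(-1.570439311794523), np.float64(-1.414), array([0.5007, 0.057 , 0.2907]), 22.28) [-0.2891  0.6297  0.2002  1.7644 -0.1706  0.7626  0.1535]
[0.4571 0.1984] (array([146.5, -21.4, 146.8]), np.float64(-1.570439311794523), np.float64(-1.414), array([0.5007, 0.057 , 0.2907]), 22.28) [-0.2891  0.6297  0.2002  1.7644 -0.1706  0.7626  0.1535]
```

View pics/g.png

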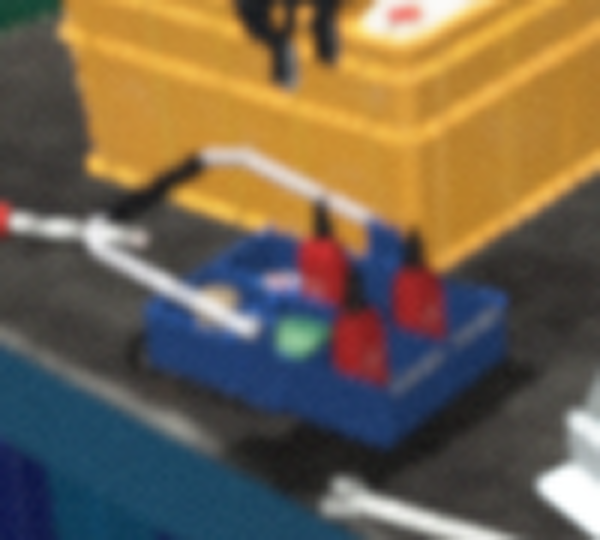

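All three bottles are upright on their pads, at (322,265), (360,340) and (418,300) in the crop. The handle's black bar is centred near (160,188). Now locating the grip.

```bash
python3 -c "
from m import *
c=shot('scene');t=shot('top')
def dark(c,box):
    u0,v0,u1,v1=box;g=c['image'][v0:v1,u0:u1].max(2);m=(g<45).astype(np.uint8)
    n,l,st,ce=cv2.connectedComponentsWithStats(m)
    for i in range(1,n):
        if st[i,4]>15:print(ce[i]+[u0,v0],st[i])
print('s');dark(c,(238,183,264,202));print('t');dark(t,(228,208,246,248))
for us in((251.7,191.3),(251,192)):
  p,e=tri(t,(235.5,228.75),c,us);print(p,e)
  R=np.array([[np.cos(CY),np.sin(CY)],[-np.sin(CY),np.cos(CY)]]);print('cad',R@(p[:2]-CAD),np.arctan2((R@(p[:2]-CAD))[1],p[2]-.07))
"
```

```text
s
[247.35 193.45] [ 6  8  8  5 20]
t
[0.4587 0.191  0.1035] 0.008975666072272896
cad [0.0005 0.1562] 1.35964970320089
[0.4578 0.1927 0.0998] 0.005452423320607445
cad [-0.0002  0.1581] 1.3843326833741247
```

Call:
arm_command:
  rows:
    - [12, -2, 0, -0.12, 60]
    - [24, -4, 0, -0.24, 80]
    - [36, -6, 0, -0.36, 80]
    - [48, -8, 0, -0.48, 80]
    - [60, -10, 0, -0.6, 80]
    - [72, -12, 0, -0.72, 80]
    - [84, -14, 0, -0.84, 80]
    - [96, -16, 0, -0.96, 80]
    - [108, -18, 0, -1.08, 80]
    - [120, -20, 0, -1.2, 80]
    - [132, -21, 0, -1.32, 80]
    - [144, -21, 20, -1.44, 80]
    - [144, -21, 50, -1.57, 80]
    - [144, -21, 70, -1.57, 80]
    - [144, -21, 80, -1.57, 80]
    - [144, -21, 80, -1.57, 80]
    - [144, -21, 80, -1.57, 80]

```text
clock: 23.8
tcp_pos: [0.4572, 0.1957, 0.2092]
tool_rot: [-0.001, -0.078, 0.997, -0.0]
force: [-0.2, 0.2, 1.0]
width: 0.0682
finger_force: 0.0
```

```bash
python3 -c "
from m import *
shot('scene');print(to([*cad(0,162),.101],.156),robot.sense()['tool_rot'])"
```

```text
(array([-0.1,  0.9, 54.9]), np.float64(-0.0009121111128049808), np.float64(0.155), array([0.4574, 0.1958, 0.2099]), 23.85) [-0.0004 -0.0775  0.997  -0.    ]
```

Call:
arm_command:
  rows:
    - [0, 1, 20, 0, 80]
    - [0, 1, 38, 0, 80]
    - [0, 1, 50, 0, 80]
    - [0, 1, 55, 0, 80]
    - [0, 1, 55, 0, 80]
    - [0, 1, 55, 0, 40]
    - [0, 1, 55, 0, 15]
    - [0, 1, 55, 0, 5]
    - [0, 1, 55, 0, 5]
    - [0, 1, 55, 0, 5]
    - [0, 1, 55, 0, 5]

```text
clock: 24.77
tcp_pos: [0.4578, 0.195, 0.1551]
tool_rot: [0.0, -0.077, 0.997, -0.001]
force: [5.0, -11.0, -2.4]
width: 0.0181
finger_force: 58.6
```

```bash
python3 -c "
from m import *
print(robot.sense()['force'])
s=robot.sense();p=s['tcp_pos'];R=np.array([[np.cos(CY),np.sin(CY)],[-np.sin(CY),np.cos(CY)]]);l=R@(p[:2]-CAD);print(l,p[2]-.054)
q0=np.arctan2(l[1],p[2]-.054-.07);print(q0,np.hypot(l[1],p[2]-.124))
for q in np.linspace(q0,-0.0,18):print(round(165*(np.sin(q)-np.sin(q0))),round(-165*(np.cos(q)-np.cos(q0))),end=' | ')
"
```

```text
[  5.0407 -10.9533  -2.3689]
[0.0002 0.1603] 0.1011228531381562
1.3790713239144141 0.16332948226268656
0 0 | -3 -13 | -7 -26 | -12 -38 | -18 -50 | -26 -61 | -34 -72 | -42 -82 | -52 -92 | -62 -100 | -73 -108 | -85 -114 | -97 -120 | -109 -125 | -122 -129 | -135 -131 | -149 -133 | -162 -134 |
```

Call:
arm_command:
  rows:
    - [0, -3, -13, 0, 5]
    - [0, -7, -26, 0, 5]
    - [0, -12, -38, 0, 5]
    - [0, -18, -50, 0, 5]
    - [0, -26, -61, 0, 5]
    - [0, -34, -72, 0, 5]
    - [0, -42, -82, 0, 5]
    - [0, -52, -92, 0, 5]
    - [0, -62, -100, 0, 5]
    - [0, -62, -100, 0, 5]

```text
clock: 25.6
tcp_pos: [0.4669, 0.1382, 0.2578]
tool_rot: [0.002, -0.079, 0.997, 0.003]
force: [-12.4, 24.3, 28.3]
width: 0.018
finger_force: 59.6
```

Call:
arm_command:
  rows:
    - [0, -11, -8, 0, 5]
    - [0, -23, -14, 0, 5]
    - [0, -35, -20, 0, 5]
    - [0, -47, -25, 0, 5]
    - [0, -60, -29, 0, 5]
    - [0, -73, -31, 0, 5]
    - [0, -87, -33, 0, 5]
    - [0, -97, -34, 0, 5]
    - [0, -97, -34, 0, 5]

```text
clock: 26.35
tcp_pos: [0.4828, 0.0386, 0.2902]
tool_rot: [0.002, -0.077, 0.997, 0.0]
force: [-0.2, 1.9, 16.1]
width: 0.0178
finger_force: 68.1
```

```bash
python3 -c "
from m import *
s=robot.sense();print(s['force']);print(to([*cad(0,0),.235],.156))"
```

```text
[-0.1588  1.9435 16.1229]
(array([ 0.6, -1.9,  1.2]), np.float64(-0.00240205515083014), np.float64(0.154), array([0.4828, 0.0386, 0.2902]), 26.35)
```

Call:
arm_command:
  rows:
    - [0, -2, -1, 0, 5]
    - [0, -4, -1, 0, 5]
    - [0, -4, -1, 0, 5]

```text
clock: 26.6
tcp_pos: [0.4831, 0.0357, 0.2907]
tool_rot: [0.001, -0.077, 0.997, 0.0]
force: [2.4, 0.7, 8.0]
width: 0.0182
finger_force: 66.5
```

Call:
arm_command:
  rows:
    - [0, -2, 0, 0, 5]
    - [0, -4, 0, 0, 5]
    - [0, -4, 0, 0, 5]

```text
clock: 26.85
tcp_pos: [0.4834, 0.0341, 0.2907]
tool_rot: [0.001, -0.078, 0.997, 0.002]
force: [-0.6, 17.8, 7.8]
width: 0.018
finger_force: 66.5
```

Call:
arm_command:
  rows:
    - [0, 1, 0, 0, 5]
    - [0, 1, 0, 0, 40]
    - [0, 1, 0, 0, 70]
    - [0, 1, 0, 0, 70]
    - [0, 1, 0, 0, 70]
    - [0, 1, 0, 0, 70]
    - [0, 1, -20, 0, 70]
    - [0, 1, -50, 0, 70]
    - [0, 1, -90, 0, 70]
    - [0, 1, -120, 0, 70]
    - [0, 1, -120, 0, 70]
    - [0, 1, -120, 0, 70]

```text
clock: 27.85
tcp_pos: [0.4831, 0.0326, 0.4109]
tool_rot: [0.001, -0.077, 0.997, -0.0]
force: [0.1, 0.1, -0.1]
width: 0.0595
finger_force: 0.0
```

```bash
python3 -c "
from m import *
c=shot('scene');s=robot.sense();print(s['tcp_pos'],s['force'],s['clock'])
for b in red(c,(255,185,320,250)):print(np.round(b))
# grip bar: expected pixel at upright
def proj(c,p):
    T=np.linalg.inv(c['pose']);q=(T[:3,:3]@p+T[:3,3])*[1,-1,-1]
    return cv2.projectPoints(q[None],np.zeros(3),np.zeros(3),np.array(c['mtx']),np.array(c['D']))[0].ravel()
for q in(0,.1):
  for x in(-50,0,50):print(q,x,proj(c,np.array([*cad(x,165*np.sin(q)),.07+.165*np.cos(q)])))
g=c['image'][145:200,245:315].max(2);m=(g<45).astype(np.uint8)
n,l,st,ce=cv2.connectedComponentsWithStats(m)
for i in range(1,n):
  if st[i,4]>15:
    vy,vx=np.where(l==i);print(ce[i]+[245,145],st[i]+[245,145,0,0,0],[(x+245,round(vy[vx==x].mean()+145,1)) for x in sorted(set(vx))[::3]])
"
```

```text
[0.4829 0.0326 0.4098] [-0.4782 -0.0361 -0.5265] 27.9
[282. 211. 275. 199.  15.  25. 172.]
[295. 210. 291. 204.   8.  12.  79.]
0 -50 [267.9942 177.4253]
0 0 [275.3061 173.0695]
0 50 [282.3443 168.8777]
0.1 -50 [264.987  176.7381]
0.1 0 [272.3236 172.4146]
0.1 50 [279.3868 168.2531]
```

```bash
python3 -c "
from m import *
c=shot('scene')
g=c['image'][145:200,245:315].max(2);
for th in(60,80,100):
  m=(g<th).astype(np.uint8);n,l,st,ce=cv2.connectedComponentsWithStats(m)
  for i in range(1,n):
    if st[i,4]>15:
      vy,vx=np.where(l==i);print(th,ce[i]+[245,145],st[i]+[245,145,0,0,0],[(int(x+245),round(float(vy[vx==x].mean()+145),1)) for x in sorted(set(vx))[::3]])
for b in red(c,(255,185,320,250)):print(np.round(b))
"
```

```text
60 [275.36 173.04] [269 169  14   9  25] [(269, 177.0), (272, 174.5), (275, 173.5), (278, 171.5), (281, 169.5)]
80 [275.619  172.8095] [269 168  15  11  42] [(269, 177.0), (272, 175.0), (275, 173.0), (278, 171.5), (281, 170.0)]
80 [252.    196.459] [245 192  17   8  61] [(245, 194.0), (248, 194.5), (251, 197.0), (254, 197.5), (257, 198.0), (260, 198.5)]
100 [281.     147.1875] [280 145   3   6  16] [(280, 147.0)]
100 [275.7255 172.8235] [269 168  15  11  51] [(269, 177.0), (272, 175.0), (275, 173.0), (278, 172.0), (281, 169.5)]
100 [252.2805 196.2683] [245 192  18   8  82] [(245, 194.0), (248, 195.0), (251, 196.5), (254, 197.0), (257, 197.5), (260, 198.0)]
[282. 211. 275. 199.  14.  25. 169.]
[295. 210. 291. 204.   8.  12.  80.]
```

```bash
python3 -c "
from workcell import robot
print(robot.sign_off())"
```

```text
the job is handed in; nothing more can be done
None
```

The three red bottles stand upright on the yellow pads, the carry handle is swung fully upright against its stop and released, and the job was handed in at about 28 s; the sign-off gave no verdict.

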